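# Call the trainee and point out the torch parts in fitting order

### The job

Press the red button on the yellow call box to call the trainee, then show which parts go back on the welding torch, in fitting order: point from straight above at the small copper contact tip, fingertips just over it (2 to 4 cm), and stay there for two seconds, then point in the same way at the copper gas nozzle, stay there, and finish while still pointing at it. Do not touch or move the tip, the nozzle, the black centre punch or the earplug pot, and do not point at the punch or the pot: pass at least 15 cm above the bench from one place to the next.

Things in the scene. Friction and masses are not known exactly. Their poses are not given: they have to be found in the camera images.
- call_button_top (a point): centre of the top face of the red push button (28 mm across) on the yellow call box. The box, 70 x 70 x 45 mm high, is fixed to the bench; its place and turn differ from start to start. The button moves straight down, 6 mm in all, against a spring (5 N when fully down) and comes back up when released.
- call_box: yellow call box that carries the red button; origin at the centre of its underside. Fixed round it: the green drawer cabinet right in front of the robot (0.25 m high with its handle), a toggle clamp fixture in the middle of the table (about 0.1 m high), and tools along the back edge, among them an aerosol can 0.2 m high at the right.
- call_button (a joint): travel of the red push button in m: 0 released, 0.006 fully down; it counts as pressed beyond 0.004.
- contact_tip: welding torch contact tip: small copper-coloured rod, 30 mm long, 8 mm thick, lying on the bench, loose. Origin under its middle, on the bench; its length lies along its y.
- contact_tip_mid (a point): centre of the contact tip (middle of its length, on its axis), 4 mm over the bench and 4 mm under its highest line: the part to point at.
- nozzle: welding torch gas nozzle: copper-coloured tube, 66 mm long, 25 mm thick, lying on the bench, loose. Origin under its middle, on the bench; its length lies along its y.
- nozzle_mid (a point): centre of the gas nozzle (middle of its length, on its axis), 12.5 mm over the bench and 12.5 mm under its highest line: the part to point at.
- punch: black centre punch, 109 mm long, 13 mm thick, lying on the bench, loose: not to be touched or pointed at. Origin under its middle; its length lies along its y.
- punch_mid (a point): centre of the centre punch, 6.5 mm over the bench.
- pot: white earplug pot with an orange lid, 50 mm across, 42 mm high, standing on the bench, loose: not to be touched or pointed at. Origin at the centre of its underside.
- pot_mid (a point): centre of the earplug pot, 21 mm over the bench and 21 mm under the top of its lid.
Things that resemble listed ones, but are neither listed nor needed, are in the scene too. There is more than one size of the nozzle; the one meant has the size given above.

How it is judged:
On the way, in this order (a step that is already met when the one before it is completed fails the run):
1. the red call button is pressed (value of joint call_button above 0.004 m), for 0.1 s.
2. the contact tip is pointed at from just above for a second, the button released (horizontal distance between the grasp point and contact_tip_mid below 0.022 m and height (world z) of the grasp point below 0.093 m and value of joint call_button below 0.0015 m), for 1 s.
3. the gas nozzle is pointed at from just above for a second (horizontal distance between the grasp point and nozzle_mid below 0.022 m and height (world z) of the grasp point below 0.11 m), for 1 s.
At the end, for the whole second after the job is handed in: the grasp point between the fingers is still within 22 mm sideways of the centre of the gas nozzle and less than 85 mm above its highest line (0.11 m over the bench), the button is released, and the contact tip, nozzle, punch and pot lie at rest within 4 mm of where they started (all of step 3 and value of joint call_button below 0.0015 m and distance of each of contact_tip, nozzle, punch, pot from where it was at the start of the episode below 0.004 m and linear speed of each of contact_tip, nozzle, punch, pot below 0.02 m/s); the robot touches nothing.
It fails at once if the contact tip is touched or moved (contact force between any of the fingers, the arm and contact_tip above 0.3 N or distance of contact_tip from where it was at the start of the episode above 0.006 m).
It fails at once if the gas nozzle is touched or moved (contact force between any of the fingers, the arm and nozzle above 0.3 N or distance of nozzle from where it was at the start of the episode above 0.006 m).
It fails at once if the centre punch is touched or moved (contact force between any of the fingers, the arm and punch above 0.3 N or distance of punch from where it was at the start of the episode above 0.006 m).
It fails at once if the earplug pot is touched or moved (contact force between any of the fingers, the arm and pot above 0.3 N or distance of pot from where it was at the start of the episode above 0.006 m).
It fails at once if the hand points low at the centre punch or the earplug pot (within 20 mm sideways and 70 mm above the middle of its top) ((horizontal distance between the grasp point and punch_mid below 0.02 m and height (world z) of the grasp point below 0.083 m) or (horizontal distance between the grasp point and pot_mid below 0.02 m and height (world z) of the grasp point below 0.112 m)).
It also fails if it takes over 56 s, if anything falls off the work surface, if the arm or the gripper's body presses on something with over 40 N, if the wrist force passes 120 N, or if a joint passes its speed limit or range.

### The arm

A 6-joint arm with a two-finger parallel gripper is mounted at the origin on a cart in front of the work surface, level with it; the furniture and walls round the work are solid. World frame = base frame: x ahead of the robot, y to its left, z up, the work surface at z = 0. Lengths are in m, angles in rad, forces in N, time in s.
With the tool pointing down it reaches from about 0.35 to 0.775 m from the base axis. Payload 7.3 kg.
Tool frame: the origin (TCP) lies at the very end of the fingers, on their centre line; the grasp point (between the pads) lies 19 mm behind it; z points along the fingers, y is the line along which they close (so a half turn about z gives the same grasp; the last joint's range is limited). The gripper opens to 92 mm and grips with 3 to 60 N. Pads are 19 mm wide; open, the fingers measure 130 mm over their backs; the gripper's body (75 mm by 190 mm) begins 47 mm behind the grasp point.
Start: joints at [1.152, 0.342, 1.524, -0, 1.275, -0.146], TCP at [0.141, 0.506, 0.227] pointing down, gripper open.
Joint ranges: [-2.53, 2.53], [-0.77, 2.02], [0.04, 2.7], [-1, 4.14], [0.28, 2.66], [-3.11, 3.11]. Speed limits (rad/s): [2.57, 2.57, 3.14, 3.14, 3.14, 3.14].

### API

Orientations are given as a rotation vector (axis times angle).
In Python, from station import ctrl, snapshot gives the robot as it stands. The module is installed in compiled form; this text tells all that it offers.
- The arm moves only by the tool arm_command, never from a script. Its argument "plan" is a list of rows, each a list of 5 numbers: the shift along the tool's x, y, z scaled (see below), then the turn about the tool's z scaled (see below), then the opening, from -1 (shut) to 1 (fully open). A call has 1 to 20 rows; each row shifts and turns the commanded pose from where the row before left it, along the tool's axes as they then stand; what a row does not reach is not made up. The controller multiplies each number of a shift by 0.3 m and each number of a turn by 90 degrees. A row lasts 1/8 s, in which the tool goes at most 62.5 mm and 10.7 degrees, less where a joint would pass 70% of its speed; a pose out of reach is approached as far as the arm can. A call with a number of a shift or a turn outside -1 to 1 is refused whole. A call with a gripper value outside its range is refused whole. The fingers move at their own pace and stop on an object; "grip_force" is the grip in N (left out, the last holds). Time passes only in rows, so rows that do not move let the fingers close. It gives the time, the measured TCP pose, the force, the opening and the grip force at its end, in the units of the state.
- ctrl.read_state(): the state, without advancing time (a new reading comes with each control period).
- snapshot(name): name is "scene" or "top" or "wrist"; returns a dict with "frame" (400x640x3 uint8, red, green, blue), "depth" (400x640 float32, m along the optical axis (not along the pixel's ray), 0 where there is no reading), "mtx" (3x3 intrinsics, pixels), "k1" (the pictures are not rectified: a ray, as slopes to the right and down, at radius r is drawn at 1 + k1 r^2 times it, then the intrinsics apply), "R" (3x3) and "t" (3): a world point X has camera coordinates R X + t. Camera axes: x right, y down, z forward; pixel columns grow to the right and rows downward; lengths in m; the calibration is good to about 2 mm. A picture is of the moment at which its call begins.
- ctrl.finish_job(): hands the job in; it is judged then, once.
The state is a dict: "clock": time; "q": joint angles; "joint_vel": joint speeds; "joint_efforts": joint torques, N m; "ee_pos": TCP position; "tool_rot": TCP orientation; "wrist_force": force on the tool from outside, world axes, zero at the start; "ft_torque": the same for the moment, N m; "width": finger opening in m; "grasp_force": force on a finger pad.
Only numpy, scipy, OpenCV 4.12 (cv2) and the standard library are available. Lean on these libraries where they do the work, as an engineer would, in place of code of your own. Each camera call takes 0.05 s, during which the arm holds its last target. There are 200 camera calls.

## Working session

There is one attempt and no reset: what is moved stays moved. The work goes in short steps, Python scripts to look and compute and a tool call to move; the robot and the scene stay as the last step left them, time stands still between calls to the robot, and variables do not carry over. Pictures are saved under pics/ and viewed, at most 10 in all, crops included, and the job is handed in when it is done.

Besides the shell and the picture viewer there is one more tool, called after "Call:" in YAML: its name, and indented under it one key for each argument. arm_command: Moves the arm, as the interface text tells. Its arguments: {"type":"object","properties":{"plan":{"type":"array","items":{"type":"array","items":{"type":"number","minimum":-1,"maximum":1}}},"grip_force":{"type":"number"}},"required":["plan"]}

```bash
mkdir -p pics; cat > h.py <<'E'
import numpy as np, cv2, pickle
from station import ctrl, snapshot
def grab(n,f):
    s=snapshot(n); pickle.dump(s,open(f'pics/{f}.pkl','wb')); cv2.imwrite(f'pics/{f}.png',s['frame'][:,:,::-1]); return s
def load(f): return pickle.load(open(f'pics/{f}.pkl','rb'))
def ray(s,uv):
    K=s['mtx']; d=(np.array(uv,float)-K[:2,2])/[K[0,0],K[1,1]]
    u=cv2.undistortPoints(np.array([[uv]],float),K,np.array([s['k1'],0,0,0,0.]))[0,0]
    return -s['R'].T@s['t'], s['R'].T@np.array([u[0],u[1],1.])
def onz(s,uv,z):
    o,d=ray(s,uv); return (o+d*(z-o[2])/d[2]).round(4)
def world(s,u,v):
    o,d=ray(s,(u,v)); return (o+d*s['depth'][v,u]).round(4)
E
python3 - <<'E'
from h import *
for n in('top','scene'): 
    s=grab(n,n+'0'); print(n,-s['R'].T@s['t'],s['k1'],s['mtx'][0,0])
st=ctrl.read_state(); print(st['ee_pos'],st['tool_rot'],st['clock'],cv2.Rodrigues(np.array(st['tool_rot'],float))[0].round(3))
E
```

```text
top [0.47880755 0.0667202  1.51775138] -0.10868955275671602 465.0375435604366
scene [1.07582155 0.37310812 1.07812508] 0.025078784008228102 453.7447437199554
[0.14128242 0.5052548  0.22611531] [-4.27154540e-01 -3.11200408e+00  2.09441876e-03] 0.1 [[-0.963  0.269 -0.001]
 [ 0.269  0.963 -0.001]
 [ 0.    -0.001 -1.   ]]
```

View pics/top0.png

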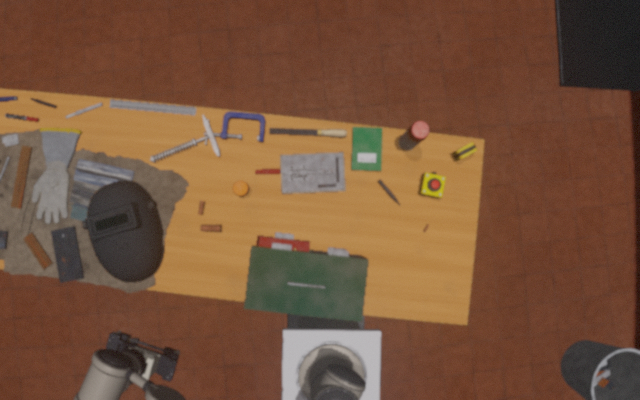

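View pics/scene0.png

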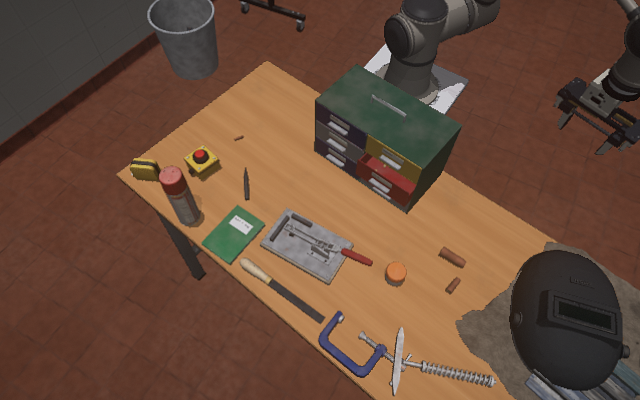

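The top view shows the call box and red button at (433,185), a small copper rod at (426,228), the punch at (389,191) and the pot at (241,188). There are two copper tubes, at (211,228) and (201,208), so I'll measure both to find the 66 x 25 mm one.

```bash
cat > m.py <<'E'
from h import *
s=load('top0'); 
def blob(s,c,r,z,kind):
    u,v=c; p=s['frame'][v-r:v+r,u-r:u+r].astype(int); R,G,B=p[...,0],p[...,1],p[...,2]
    bg=np.median(p.reshape(-1,3),0)
    m=(R<bg[0]*.8) if kind=='dark' else (R>1.8*G)&(R>120)&(R>2*B)&(G<80)
    n,l,stt,cen=cv2.connectedComponentsWithStats(m.astype(np.uint8),connectivity=8)
    k=1+np.argmax(stt[1:,4]); q=np.argwhere(l==k)[:,::-1].astype(np.float32)+[u-r,v-r]
    rc=cv2.minAreaRect(q.astype(np.float32)); bp=cv2.boxPoints(rc)
    w=np.array([onz(s,b,z) for b in bp]); 
    return q.mean(0).round(1), onz(s,q.mean(0),z), stt[k,4], np.linalg.norm(w[1]-w[0]).round(4),np.linalg.norm(w[2]-w[1]).round(4)
T=load('scene0')
for nm,a,b,z,k in [('tip',(426,228),(239,138),.004,'dark'),('nozA',(211,228),(452,257),.0125,'dark'),('nozB',(201,208),(453,285),.01,'dark'),('punch',(389,191),(246,184),.0065,'dark'),('btn',(433,184),(200,156),.055,'red')]:
    r={'tip':8,'punch':20,'btn':10}.get(nm,13)
    print(nm,blob(s,a,r,z,k)); print('   scene',blob(T,b,r+4,z,k))
print('btn depth',world(s,433,184),world(T,200,155),'pot',world(s,241,188), onz(s,(241,188),.042))
a=cv2.resize(s['frame'][200:240,190:230],(400,400),interpolation=2); b=cv2.resize(T['frame'][237:297,428:488],(400,400),interpolation=2)
c=cv2.resize(s['frame'][165:245,370:450],(400,200*2),interpolation=2)
d=cv2.resize(T['frame'][120:180,180:260][:, :60],(400,400),interpolation=2)
o=np.vstack([np.hstack([a,b]),np.hstack([c,d])]); cv2.imwrite('pics/c.png',cv2.resize(o,(600,600))[:,:,::-1])
E
python3 m.py
```

```text
tip (array([424., 230.]), array([ 0.4787, -0.2985,  0.004 ]), np.int32(1), np.float64(0.0), np.float64(0.0))
   scene (array([238.8, 137.9]), array([ 0.4862, -0.3007,  0.004 ]), np.int32(24), np.float64(0.0285), np.float64(0.0085))
nozA (array([212.7, 227.9]), array([0.4743, 0.3905, 0.0125]), np.int32(111), np.float64(0.0622), np.float64(0.0194))
   scene (array([451.5, 257.6]), array([0.4787, 0.3976, 0.0125]), np.int32(258), np.float64(0.031), np.float64(0.0694))
nozB (array([201.9, 207. ]), array([0.5418, 0.4284, 0.01  ]), np.int32(42), np.float64(0.0132), np.float64(0.0359))
   scene (array([452.3, 285.5]), array([0.5447, 0.4322, 0.01  ]), np.int32(136), np.float64(0.0515), np.float64(0.0183))
punch (array([387.6, 190.9]), array([ 0.605 , -0.1767,  0.0065]), np.int32(121), np.float64(0.0151), np.float64(0.0976))
   scene (array([246.2, 185.1]), array([ 0.6061, -0.1741,  0.0065]), np.int32(161), np.float64(0.0159), np.float64(0.1118))
btn (array([435.1, 183.9]), array([ 0.6259, -0.3216,  0.055 ]), np.int32(54), np.float64(0.026), np.float64(0.0256))
   scene (array([199. , 153.2]), array([ 0.6204, -0.3241,  0.055 ]), np.int32(56), np.float64(0.0223), np.float64(0.0246))
btn depth [ 0.6239 -0.3107  0.071 ] [ 0.6292 -0.3089  0.0679] pot [0.6029 0.2966 0.0445] [0.6031 0.297  0.042 ]
```

View pics/c.png

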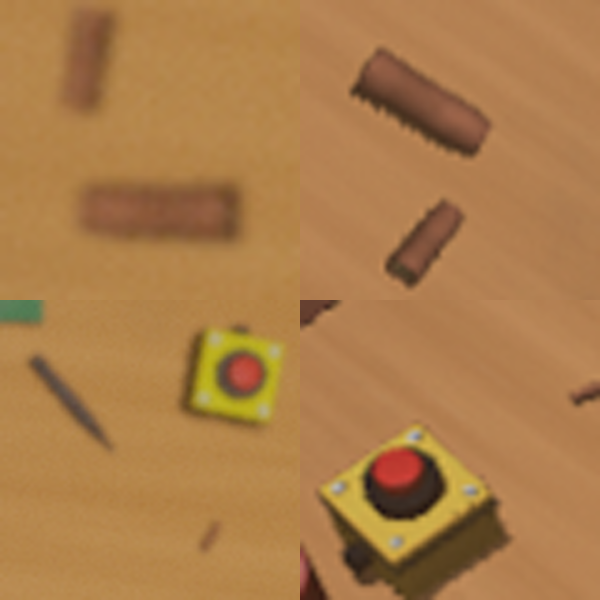

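The crop confirms the larger tube at top (211,228) and scene (452,257). It measures about 66 x 25 mm, so it is the nozzle. The tube at (201,208) is only about 50 x 18 mm, so it is the decoy. I'll refine the targets by triangulating.

```bash
cat > t.py <<'E'
from h import *
s=load('top0');T=load('scene0')
def tri(a,b):
    o,d=ray(s,a);p,e=ray(T,b)
    x=np.linalg.lstsq(np.c_[d,-e],p-o,rcond=None)[0]; A=o+x[0]*d;B=p+x[1]*e
    return ((A+B)/2).round(4), np.linalg.norm(A-B).round(4)
print('btn',tri((435.1,183.9),(199,153.2)))
print('noz',onz(s,(211.3,228.2),.016),onz(T,(451.5,256.5),.016),tri((211.3,228.2),(451.5,256.5)))
print('tip',onz(s,(425.7,228.2),.005),onz(T,(238.8,137.9),.005))
st=ctrl.read_state(); R=cv2.Rodrigues(np.array(st['tool_rot'],float))[0]
b=tri((435.1,183.9),(199,153.2))[0]
for z in(.067,.069,.071): print(onz(s,(435.1,183.9),z),onz(T,(199,153.2),z))
E
python3 t.py
```

```text
btn (array([ 0.6246, -0.3188,  0.0638]), np.float64(0.0014))
noz [0.4733 0.3943 0.016 ] [0.478  0.3962 0.016 ] (array([0.4733, 0.3962, 0.0076]), np.float64(0.0002))
tip [ 0.4846 -0.3039  0.005 ] [ 0.4868 -0.3002  0.005 ]
[ 0.6248 -0.3185  0.067 ] [ 0.6258 -0.3159  0.067 ]
[ 0.6245 -0.318   0.069 ] [ 0.6266 -0.3146  0.069 ]
[ 0.6243 -0.3174  0.071 ] [ 0.6275 -0.3132  0.071 ]
```

```bash
python3 - <<'E'
from h import *
s=load('top0')
for p in [(252,250),(365,258),(360,318),(248,305)]: print('cab',p,onz(s,p,.23))
print('can',world(s,421,129),onz(s,(421,129),.2)); print('pot',onz(s,(241,188),.042))
E
```

```text
cab (252, 250) [0.4161 0.2329 0.23  ]
cab (365, 258) [ 0.399  -0.0796  0.23  ]
cab (360, 318) [ 0.2334 -0.0682  0.23  ]
cab (248, 305) [0.2645 0.2411 0.23  ]
can [ 0.7702 -0.2421  0.2009] [ 0.7704 -0.2423  0.2   ]
pot [0.6031 0.297  0.042 ]
```

Call:
arm_command:
  plan:
    - [0,0,-0.2,0,-1]
    - [0,0,-0.2,0,-1]
    - [0,0,0,0,-1]

```text
clock: 0.48
ee_pos: [0.142, 0.5071, 0.3514]
tool_rot: [0.427, 3.11, 0.014]
wrist_force: [0.0, 0.8, -0.8]
width: 0.0663
grasp_force: 0.0
```

Call:
arm_command:
  plan:
    - [-0.159,-0.06,0,0,-1]
    - [-0.159,-0.06,0,0,-1]
    - [-0.159,-0.06,0,0,-1]
    - [-0.159,-0.06,0,0,-1]
    - [-0.159,-0.06,0,0,-1]
    - [-0.159,-0.06,0,0,-1]
    - [-0.159,-0.06,0,0,-1]
    - [-0.159,-0.06,0,0,-1]
    - [-0.159,-0.06,0,0,-1]
    - [-0.159,-0.06,0,0,-1]
    - [0,0,0,0,-1]

```text
clock: 1.85
ee_pos: [0.5541, 0.2011, 0.3439]
tool_rot: [-0.433, -3.108, 0.003]
wrist_force: [-0.8, 0.3, -0.8]
width: 0.0005
grasp_force: 0.0
```

Call:
arm_command:
  plan:
    - [-0.07,-0.159,0,0,-1]
    - [-0.07,-0.159,0,0,-1]
    - [-0.07,-0.159,0,0,-1]
    - [-0.07,-0.159,0,0,-1]
    - [-0.07,-0.159,0,0,-1]
    - [-0.07,-0.159,0,0,-1]
    - [-0.07,-0.159,0,0,-1]
    - [-0.07,-0.159,0,0,-1]
    - [-0.07,-0.159,0,0,-1]
    - [-0.07,-0.159,0,0,-1]
    - [0,0,0,0,-1]
    - [0,0,0,0,-1]

```text
clock: 3.35
ee_pos: [0.6261, -0.311, 0.3458]
tool_rot: [-0.426, -3.111, -0.002]
wrist_force: [-0.9, 1.3, 1.0]
width: 0.0001
grasp_force: 0.0
```

```bash
python3 - <<'E'
from h import *
s=grab('wrist','w1'); st=ctrl.read_state()
print(st['ee_pos'],cv2.Rodrigues(np.array(st['tool_rot'],float))[0].round(3),st['q'])
f=s['frame'].astype(int); m=((f[...,0]>130)&(f[...,0]>2*f[...,1])&(f[...,0]>2*f[...,2])).astype(np.uint8)
n,l,x,c=cv2.connectedComponentsWithStats(m)
for k in range(1,n):
    if x[k,4]>100: print(c[k],x[k],onz(s,c[k],.066),world(s,*c[k].astype(int)))
E
```

```text
[ 0.62621884 -0.31047509  0.34656311] [[-0.963  0.268 -0.   ]
 [ 0.268  0.963  0.001]
 [ 0.001  0.001 -1.   ]] [-5.70096417e-01  6.72477698e-01  6.56504814e-01  6.65432331e-04
  1.81344870e+00 -1.86952287e+00]
[313.74561404 165.0745614 ] [306 157  17  17 228] [ 0.6247 -0.3161  0.066 ] [ 0.6241 -0.3171  0.0672]
```

View pics/w1.png

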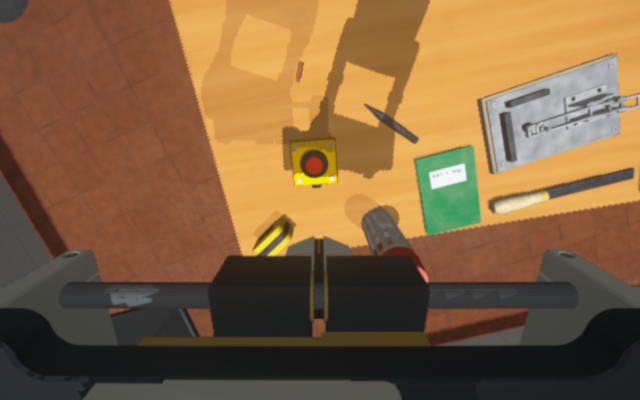

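The wrist view shows the red button at (314,165), which gives about (0.625, -0.3165, 0.066). The contact tip is at (299,70), and the can is clear to the side. I'll centre over the button and descend.

Call:
arm_command:
  plan:
    - [0,-0.02,0.15,0,-1]
    - [0,0,0.15,0,-1]
    - [0,0,0.15,0,-1]
    - [0,0,0.15,0,-1]
    - [0,0,0.15,0,-1]
    - [0,0,0.1,0,-1]
    - [0,0,0,0,-1]
    - [0,0,0,0,-1]

```text
clock: 4.4
ee_pos: [0.6255, -0.3174, 0.094]
tool_rot: [0.425, 3.11, -0.002]
wrist_force: [0.2, 0.2, -0.0]
width: 0.0005
grasp_force: 0.0
```

```bash
python3 - <<'E'
from h import *
st=ctrl.read_state(); print(st['ee_pos'],st['wrist_force'])
s=grab('wrist','w2')
for uv in [(299,70)]: pass
E
```

```text
[ 0.62551406 -0.31741099  0.09396439] [ 0.18573398  0.21459435 -0.04095214]
```

View pics/w2.png

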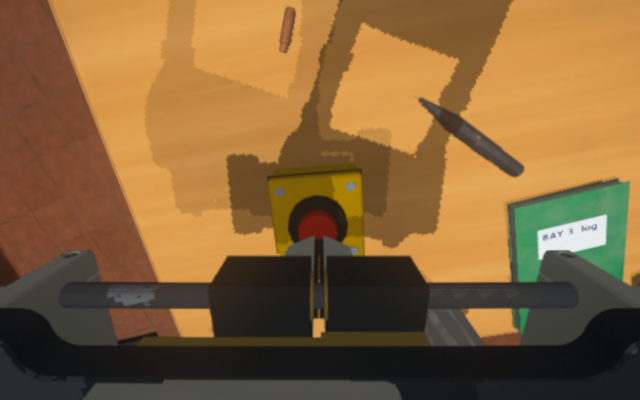

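The closed fingers are over the red button at (318,225), and the contact tip is at (287,30). Now I'll press in small steps.

Call:
arm_command:
  plan:
    - [0,0,0.06,0,-1]
    - [0,0,0.015,0,-1]
    - [0,0,0.01,0,-1]
    - [0,0,0,0,-1]
    - [0,0,0,0,-1]

```text
clock: 5.08
ee_pos: [0.6245, -0.3181, 0.0666]
tool_rot: [0.427, 3.112, -0.0]
wrist_force: [-0.8, 1.8, 1.6]
width: 0.0002
grasp_force: 0.9
```

Call:
arm_command:
  plan:
    - [0,0,0.01,0,-1]
    - [0,0,0,0,-1]
    - [0,0,0,0,-1]

```text
clock: 5.45
ee_pos: [0.6247, -0.3182, 0.0636]
tool_rot: [0.427, 3.111, -0.001]
wrist_force: [0.3, -0.8, 4.0]
width: 0.0006
grasp_force: 1.7
```

Call:
arm_command:
  plan:
    - [0,0,0.007,0,-1]
    - [0,0,0,0,-1]
    - [0,0,0,0,-1]

```text
clock: 5.82
ee_pos: [0.6247, -0.3182, 0.0614]
tool_rot: [0.427, 3.111, -0.001]
wrist_force: [-0.5, 0.1, 5.6]
width: 0.0005
grasp_force: 2.4
```

Call:
arm_command:
  plan:
    - [0,0,0.007,0,-1]
    - [0,0,0,0,-1]
    - [0,0,0,0,-1]

```text
clock: 6.2
ee_pos: [0.6248, -0.3182, 0.0611]
tool_rot: [0.427, 3.111, -0.001]
wrist_force: [-3.9, 1.5, 14.6]
width: 0.0007
grasp_force: 7.0
```

The force jumped to 14.6 N, so the button has bottomed out and is pressed. I'll retract and refine the tip position.

Call:
arm_command:
  plan:
    - [0,0,-0.1,0,-1]
    - [0,0,-0.15,0,-1]
    - [0,0,-0.15,0,-1]
    - [0,0,0,0,-1]
    - [0,0,0,0,-1]

```text
clock: 6.82
ee_pos: [0.6238, -0.3175, 0.1775]
tool_rot: [-0.427, -3.11, -0.002]
wrist_force: [0.0, -0.2, -0.5]
width: 0.0004
grasp_force: 0.0
```

```bash
cat > tipm.py <<'E'
from h import *
s=grab('wrist','w3'); st=ctrl.read_state(); P=np.array(st['ee_pos']); R=cv2.Rodrigues(np.array(st['tool_rot'],float))[0]
print(P.round(4))
h=cv2.cvtColor(s['frame'],cv2.COLOR_RGB2HSV); f=s['frame'].astype(int)
for nm,s in (('w2',load('w2')),('w3',s)):
    f=s['frame'].astype(int); m=((f[...,0]>1.6*f[...,1])&(f[...,1]<1.9*f[...,2])&(f[...,0]>70)).astype(np.uint8); m[:,:200]=0; m[:,400:]=0; m[150:]=0
    n,l,x,c=cv2.connectedComponentsWithStats(m)
    for k in range(1,n):
        if x[k,4]>60:
            w=onz(s,c[k],.004); print(nm,c[k].round(),x[k],w,'tool shift/0.3',(R.T@(w-P)/.3).round(3))
E
python3 tipm.py
```

```text
[ 0.6236 -0.3174  0.1768]
w2 [287.  26.] [282   9  10  34 116] [ 0.484  -0.3011  0.004 ] tool shift/0.3 [ 0.461 -0.074  0.578]
```

Call:
arm_command:
  plan:
    - [0.15,-0.025,0,0,-1]
    - [0.155,-0.025,0,0,-1]
    - [0.155,-0.025,0,0,-1]
    - [0,0,0,0,-1]
    - [0,0,0,0,-1]

```text
clock: 7.5
ee_pos: [0.4859, -0.3026, 0.1784]
tool_rot: [-0.428, -3.112, -0.001]
wrist_force: [0.2, 1.1, -0.0]
width: 0.0002
grasp_force: 0.0
```

```bash
python3 - <<'E'
from h import *
print(ctrl.read_state()['ee_pos'])
s=grab('wrist','w4'); t=grab('scene','s4')
cv2.imwrite('pics/w4s.png',np.hstack([cv2.resize(s['frame'],(400,250)),cv2.resize(t['frame'][90:215,100:300],(400,250))])[:,:,::-1])
E
```

```text
[ 0.48587348 -0.30261508  0.17839841]
```

View pics/w4s.png

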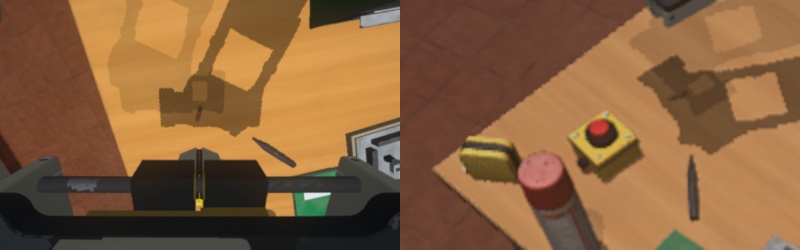

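The wrist view, which is half of this composite, has the tip at (199,113), or full-frame pixel (318,181). It lies straight ahead of the fingers. The button is up again.

```bash
python3 -c "
from h import *
print(onz(load('w4'),(318,181),.004))"
```

```text
[ 0.4851 -0.3013  0.004 ]
```

Call:
arm_command:
  plan:
    - [0,0,0.15,0,-1]
    - [0,0,0.15,0,-1]
    - [0,0,0.1,0,-1]
    - [0,0,0.05,0,-1]
    - [0,0,0,0,-1]

```text
clock: 8.22
ee_pos: [0.4856, -0.3022, 0.0431]
tool_rot: [-0.426, -3.111, -0.002]
wrist_force: [-0.2, -0.2, 0.8]
width: 0.0004
grasp_force: 0.0
```

Call:
arm_command:
  plan:
    - [0,0,0,0,-1]
    - [0,0,0,0,-1]
    - [0,0,0,0,-1]
    - [0,0,0,0,-1]
    - [0,0,0,0,-1]
    - [0,0,0,0,-1]
    - [0,0,0,0,-1]
    - [0,0,0,0,-1]
    - [0,0,0,0,-1]
    - [0,0,0,0,-1]
    - [0,0,0,0,-1]
    - [0,0,0,0,-1]
    - [0,0,0,0,-1]
    - [0,0,0,0,-1]
    - [0,0,0,0,-1]
    - [0,0,0,0,-1]
    - [0,0,0,0,-1]
    - [0,0,0,0,-1]

```text
clock: 10.48
ee_pos: [0.4854, -0.3024, 0.044]
tool_rot: [0.427, 3.112, 0.0]
wrist_force: [0.1, 0.1, 0.1]
width: 0.0005
grasp_force: 0.0
```

Call:
arm_command:
  plan:
    - [0,0,-0.15,0,-1]
    - [0,0,-0.15,0,-1]
    - [0,0,-0.15,0,-1]
    - [0,0,-0.15,0,-1]
    - [0,0,-0.15,0,-1]
    - [0,0,-0.15,0,-1]
    - [0,0,-0.1,0,-1]
    - [0,0,0,0,-1]

```text
clock: 11.48
ee_pos: [0.486, -0.3029, 0.3466]
tool_rot: [0.426, 3.108, -0.004]
wrist_force: [-0.2, -0.1, -0.7]
width: 0.0008
grasp_force: 0.0
```

Call:
arm_command:
  plan:
    - [0.011,0.171,0,0,-1]
    - [0.011,0.171,0,0,-1]
    - [0.011,0.171,0,0,-1]
    - [0.011,0.171,0,0,-1]
    - [0.011,0.171,0,0,-1]
    - [0.011,0.171,0,0,-1]
    - [0.011,0.171,0,0,-1]
    - [0.011,0.171,0,0,-1]
    - [0,0,0,0,-1]

```text
clock: 12.6
ee_pos: [0.5702, 0.1032, 0.342]
tool_rot: [-0.419, -3.11, -0.0]
wrist_force: [-1.3, -0.7, -0.7]
width: 0.0006
grasp_force: 0.0
```

Call:
arm_command:
  plan:
    - [0.095,0.143,0,0,-1]
    - [0.095,0.143,0,0,-1]
    - [0.095,0.143,0,0,-1]
    - [0.095,0.143,0,0,-1]
    - [0.095,0.143,0,0,-1]
    - [0.095,0.143,0,0,-1]
    - [0,0,0,0,-1]
    - [0,0,0,0,-1]

```text
clock: 13.6
ee_pos: [0.4756, 0.3927, 0.3431]
tool_rot: [-0.428, -3.111, 0.003]
wrist_force: [0.1, 0.1, -0.1]
width: 0.0004
grasp_force: 0.0
```

```bash
python3 - <<'E'
from h import *
st=ctrl.read_state();print(st['ee_pos'],st['tool_rot'])
s=grab('wrist','w5')
E
```

```text
[0.47555112 0.39270574 0.34310189] [-4.27829732e-01 -3.11146175e+00  2.52288897e-03]
```

View pics/w5.png

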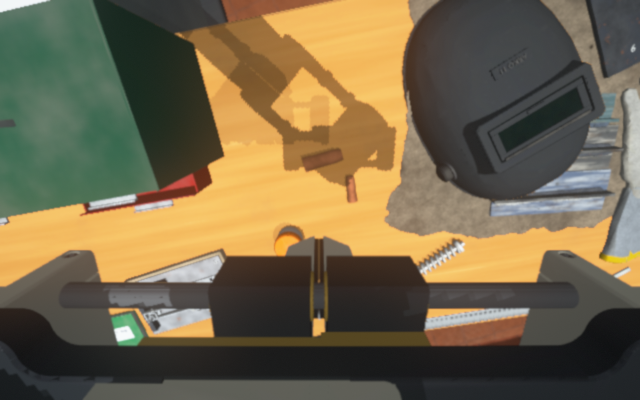

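The wrist view shows the 66 mm nozzle at (322,159) and the smaller decoy at (351,188). The helmet is to the right, with its edge at about (405,80). I'll check clearances before descending.

```bash
python3 - <<'E'
from h import *
s=load('w5'); t=load('top0')
print('noz',onz(s,(322,159),.016))
u=cv2.undistortPoints(np.argwhere(np.ones((250,640)))[:,None,::-1].astype(float),s['mtx'],np.array([s['k1'],0,0,0,0.]))[:,0]
d=s['depth'][:250].ravel(); W=(np.c_[u,np.ones(len(u))]*d[:,None]-s['t'])@s['R']
W=W[d>0.2]
T=W-[.475,.395,0]; x=T[:,:2]@[-.963,.269]; y=T[:,:2]@[.269,.963]
k=(W[:,2]>.04)&(abs(y)<.16)&(abs(x)<.2)&(W[:,2]<.3)
print(k.sum())
for sgn in(-1,1):
    j=k&(y*sgn>0)&(abs(x)<.1); 
    if j.any(): i=np.argmin(abs(y[j])); print(sgn,W[j][i],x[j][i],y[j][i])
E
```

```text
noz [0.4766 0.3995 0.016 ]
1824
-1 [0.45446509 0.23531653 0.11999198] -0.023179730094869407 -0.15929907012326425
1 [0.41919089 0.56293282 0.04320001] 0.09891809946267623 0.1467066512701851
```

Call:
arm_command:
  plan:
    - [0.004,0.013,0.15,0,-1]
    - [0,0,0.15,0,-1]
    - [0,0,0.15,0,-1]
    - [0,0,0.15,0,-1]
    - [0,0,0.1,0,-1]
    - [0,0,0.1,0,-1]
    - [0,0,0.08,0,-1]
    - [0,0,0.06,0,-1]
    - [0,0,0,0,-1]

```text
clock: 14.78
ee_pos: [0.4751, 0.3966, 0.0609]
tool_rot: [-0.429, -3.11, 0.003]
wrist_force: [-0.8, -0.1, -0.4]
width: 0.0006
grasp_force: 0.0
```

Call:
arm_command:
  plan:
    - [0,0,0,0,-1]
    - [0,0,0,0,-1]
    - [0,0,0,0,-1]
    - [0,0,0,0,-1]
    - [0,0,0,0,-1]
    - [0,0,0,0,-1]
    - [0,0,0,0,-1]
    - [0,0,0,0,-1]
    - [0,0,0,0,-1]
    - [0,0,0,0,-1]
    - [0,0,0,0,-1]
    - [0,0,0,0,-1]
    - [0,0,0,0,-1]
    - [0,0,0,0,-1]
    - [0,0,0,0,-1]
    - [0,0,0,0,-1]
    - [0,0,0,0,-1]
    - [0,0,0,0,-1]

```text
clock: 17.02
ee_pos: [0.4752, 0.398, 0.0621]
tool_rot: [0.427, 3.112, 0.0]
wrist_force: [0.8, 0.1, -0.5]
width: 0.0006
grasp_force: 0.0
```

```bash
python3 - <<'E'
from h import *
st=ctrl.read_state();print(st['ee_pos'],st['wrist_force'],st['clock'])
s=grab('wrist','w6'); t=grab('scene','s6')
cv2.imwrite('pics/w6s.png',np.hstack([cv2.resize(s['frame'],(400,250)),cv2.resize(t['frame'][190:315,350:550],(400,250))])[:,:,::-1])
E
```

```text
[0.47520736 0.39795698 0.06207527] [ 0.79998289  0.09902533 -0.47375964] 17.025
```

View pics/w6s.png

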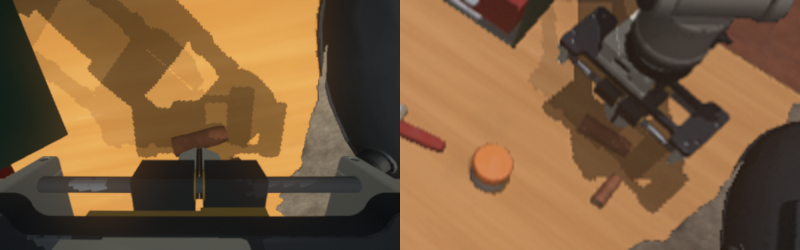

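The fingers are centred over the nozzle, at (200,138) in the wrist half and (605,133) in the scene half. Nothing is touching, so I'm handing the job in.

```bash
python3 -c "
from station import ctrl
print(ctrl.finish_job())"
```

```text
the job is handed in; nothing more can be done
None
```

I pressed the call button, pointed at the contact tip for over two seconds, then pointed at the 66 mm nozzle for over two seconds, and handed the job in at about 17 s while still over it; the judge's verdict was not shown.

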